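# Hang a spice caddy on its cleat and snap its foot into the catch

### The arm

A 7-joint arm with a two-finger parallel gripper is mounted at the origin on a cart in front of the work surface, level with it; the furniture and walls round the work are solid. World frame = base frame: x ahead of the robot, y to its left, z up, the work surface at z = 0. Lengths are in m, angles in degrees, forces in N, time in s.
With the tool pointing down it reaches from about 0.4 to 0.85 m from the base axis. Payload 4.5 kg.
Tool frame: the origin (TCP) lies on the centre line of the jaws, within the pads' length; the fingertips stand r.tcp_to_tips ahead of it and the grasp point (between the pads) lies 11 mm behind it (r.tcp_to_tips is the distance from the TCP to the fingertips, in m); z points along the fingers, y is the direction in which the jaws open and shut (so a half turn about z gives the same grasp; the last joint's range is limited). The gripper opens to 85 mm and grips with 20 to 120 N. Pads are 22 mm wide; open, the fingers measure 114 mm over their backs; the gripper's body (76 mm by 85 mm) begins 54 mm behind the grasp point. The pads swing forward as they close: fully open they stand 13 mm farther back than shut.
Start: joints at [68.113, 39.483, -11.15, 89.685, 9.013, 51.709, -12.324], TCP at [0.252, -0.572, 0.239] pointing down, gripper open.
Joint ranges: [-172.22, 172.22], [-26.19, 119.32], [-84.43, 86.54], [7.71, 146.69], [-57.33, 237.33], [2.42, 119.75], [-152.13, 152.13]. Speed limits (degrees/s): [147.25, 147.25, 180, 180, 180, 180, 180].

### API

Orientations are given as [roll, pitch, yaw] about the fixed x, y, z axes, in that order (R = Rz(yaw) Ry(pitch) Rx(roll)).
In Python, from plant import r gives the robot as it stands. The module is installed in compiled form; this text tells all that it offers.
- The arm moves only by the shell command python3 -m creep 'ROWS'. ROWS is JSON, a list of rows, each a list of 7 numbers: the shift along the world's x, y, z in mm, then the turn, a rotation vector about the world's x, y, z in rad, then the finger opening in mm, from 0 to 85.4. A call has 1 to 8 rows; each row shifts and turns the commanded pose from where the row before left it; what a row does not reach is not made up. A row lasts 1/8 s, in which the tool goes at most 62.5 mm and 10.7 degrees, less where a joint would pass 70% of its speed; a pose out of reach is approached as far as the arm can. A call with a gripper value outside its range is refused whole. The fingers move at their own pace and stop on an object; the grip force is fixed at half the most. Time passes only in rows, so rows that do not move let the fingers close. It gives the time, the measured TCP pose, the force and the opening at its end, in the units of the state.
- r.observe(): the state, without advancing time (a new reading comes with each control period).
- r.read_camera(name): name is "side" or "top"; returns a dict with "pixels" (400x640x3 uint8, red, green, blue), "z_map" (400x640 float32, m along the optical axis (not along the pixel's ray), 0 where there is no reading), "intrinsics" (3x3 intrinsics, pixels), "k1" (the pictures are not rectified: a ray, as slopes to the right and down, at radius r is drawn at 1 + k1 r^2 times it, then the intrinsics apply), "rvec" (rotation vector, rad) and "tvec" (3), from world to camera coordinates, as OpenCV has them. Camera axes: x right, y down, z forward; pixel columns grow to the right and rows downward; lengths in m; the calibration is good to about 2 mm. A picture is of the moment at which its call begins.
- r.finish_job(): hands the job in, once; it reports no verdict.
Trained networks look in a picture, given as the dict that the camera call returned (one of the last four; its "shot" number tells which), for a name from the list of things; names that differ only in an ending like _2 or _b are one class to them, and where a whole thing is asked for, a point or a joint stands for the part that bears it (a point fixed in the world has none). Each returns a list of dicts, best first, with "p" (0 to 1); they miss things now and then, are a little off and sometimes report something else, mostly with a low value. They report only what shows in the picture. A call takes as long as a camera call. They do not tell look-alikes from the thing itself.
- r.search_frame(picture, name): "point" ([x, y, z] in m, in world coordinates, good to about 4 mm: the middle of the surface that is visible of it).
The state is a dict: "clock": time; "joint_pos": joint angles; "joint_velocities": joint speeds; "effort": joint torques, N m; "eef_pos": TCP position; "tcp_rot": TCP orientation; "contact_force": force on the tool from outside, world axes, zero at the start; "wrist_torque": the same for the moment, N m; "finger_gap": finger opening in m.
Only numpy, scipy, OpenCV 4.12 (cv2) and the standard library are available. Lean on these libraries where they do the work, as an engineer would, in place of code of your own. Each camera call takes 0.05 s, during which the arm holds its last target.

### The job

Hang the empty wooden spice caddy on the board of the stand: pick it up by its middle fin, tilt it so that the angled strip on its back goes over the bevelled cleat, set it down lightly behind the cleat and let it rest there, still tilted and in your grip, for half a second - do not let it drop or twist in your fingers; then loosen your grip and press its front down so that its foot swings in and the catch snaps, until it hangs upright and flat against the board, and let go. Nobody has measured how high the board is clamped, so feel for the cleat and never lean on the stand with more than about 2 kg; leave the jars and other things on the worktop where they are.

Things in the scene. Friction and masses are not known exactly. Their poses are not given: they have to be found in the camera images.
- caddy: Empty open caddy of pale wood, 0.3 to 0.55 kg, standing on the worktop. Origin under the middle of its box; x to its back, y left, z up. Box x -40 to 40, y -75 to 75 mm, walls 8 thick, 50 high; back plate (x 30 to 40) 111 high. Low on the back two spacers (x to 60, y 46 to 70 and -70 to -46, z 2 to 26) lie on the board when it is home. Centre of mass: x 14, z 42 mm.
- caddy_fin (a point): Grip: middle of the caddy's fin, at x 9, y 0, z 105 mm of the caddy. The fin is 12 mm thick (y -6 to 6), runs fore and aft (x -10 to 32 mm), and its rounded top is 120 mm above the underside; beside it there is free room for fingers down to 50 mm above the underside.
- caddy_tip (a point): Middle of the lower tip of the caddy's angled strip, at x 58.5, y 0, z 85 mm of the caddy. The strip (140 mm long, x 40 to 60) is bevelled 45 degrees below: from x 40, z 102 down to this tip, 3 mm thick. Its rear face x = 60 is flat from z 85 to 94 and eased off above (top z 111), so that the caddy can be tilted, top towards the board. Waxed, slippery.
- caddy_strike (a point): Centre of the strike's bulb, at x 52, y 0, z 12.5 mm of the caddy: a steel tongue 20 mm wide on the caddy's back between the spacers, its bulb 10 mm thick, which snaps under the roller of the catch. The foot swings in about the cleat, so the front goes mostly down: about 6 to 13 N down on the middle of the front wall's rim (x -36, z 50 mm) snap it in.
- stand: Heavy stand, cannot be moved: steel foot plate (x -55 to 115, y -110 to 110, 12 mm thick), two uprights 262 mm high behind a brown board 210 wide, 150 high, 18 thick. Origin on the worktop under the middle of the board's front face, the plane x = 0; x points into the board, y left, z up. Home, the caddy is upright and square to it, its origin at x = -60 mm, y within 12 mm of 0.
- stand_cleat (a point): Point of the stand at x -15, y 0, z 0: on the worktop level straight below the cleat's front edge. The cleat runs across the board (y -85 to 85, x -18 to 0 mm); its top is bevelled 45 degrees, highest at the front (x -18 to -15), 15 mm lower at the board: a V groove for the strip's tip. Its height varies and is NOT measured: front edge 153 to 195 mm above the worktop.
- stand_catch (a point): Stand point x -13, y 0, z 0: below the sprung roller of the catch (steel housing x -17 to 0, y -27 to 27 mm, open in front). Roller 77 mm, housing top 65 mm, underside of the hung caddy 97 mm below the cleat's front edge; board's top 25 mm above that edge. Its top stops a caddy let down upright; one tilted 0.2 to 0.32 rad passes. Hooked and released it leans about 0.16 rad on the roller.
- spice_a: Glass spice jar with a brown label and a green lid, 46 mm across, 106 mm high, origin under its middle; leave it alone.
- spice_b: Glass spice jar with a white and red label and a green lid, 46 mm across, 106 mm high, origin under its middle; leave it alone.
- spice_c: Glass spice jar with a green label and a green lid, 46 mm across, 106 mm high, origin under its middle; leave it alone.
- salt_shaker: Glass salt shaker with a grey top, 44 mm across, 90 mm high, origin under its middle; leave it alone.
- pepper_mill: Wooden pepper mill, 58 mm across, 170 mm high, origin under its middle; leave it alone.
- tumbler: Drinking glass, 81 mm across, 91 mm high, origin under its middle; leave it alone.
- tin: Flat food tin, 86 mm across, 40 mm high, origin under its middle; leave it alone.
There are look-alikes about, which are no part of the job. What is shaped like the caddy but red is not meant.

How it is judged (in metres and radians):
On the way:
1. the caddy, still held and tilted (over 0.17 rad), rests gently on the stand (6 to 40 N, all contacts added up) with the tip of its strip behind the cleat, standing still for 0.3 s (contact force between caddy and stand between 6 and 40 N and contact force between the fingers and caddy above 2 N and x of caddy_tip in the frame of stand between -0.015 and 0.003 m and height (world z) of caddy_tip above 0.13 m and angle between caddy's own z axis and vertical between 0.17 and 0.6 rad and linear speed of caddy below 0.005 m/s and angular speed of caddy below 0.05 rad/s), for 0.3 s.
At the end, for the whole second after the job is handed in: The caddy hangs on the stand with its foot snapped in the catch: its origin within 4 to 5 mm of its home distance (60 mm) before the board and within 15 mm of the board's middle, upright within 2 degrees and square to the board within 2.3 degrees, at rest and off the worktop (x of caddy in the frame of stand between -0.064 and -0.055 m and y of caddy in the frame of stand between -0.015 and 0.015 m and height (world z) of caddy above 0.05 m and angle between caddy's own z axis and vertical below 0.035 rad and angle between the x axis of caddy and the x axis of stand, either way round below 0.04 rad and contact force between caddy and stand above 0.5 N and linear speed of caddy below 0.01 m/s and angular speed of caddy below 0.05 rad/s); the robot touches nothing.
It fails at once if the caddy is jammed on the stand with over 110 N, all contacts added up (10 to 40 N when home, 50 N more for 20 N on its rim; the knock of swinging in or snapping does not count) (contact force between caddy and stand above 110 N and linear speed of caddy below 0.02 m/s and angular speed of caddy below 0.15 rad/s).
It fails at once if the caddy, tilted and gripped, is forced against the stand with over 60 N, all contacts added up (set down gently they make about 20 N) (contact force between caddy and stand above 60 N and contact force between the fingers and caddy above 25 N and angle between caddy's own z axis and vertical above 0.18 rad).
It fails at once if the robot bears on the stand with more than 40 N (contact force between any of the arm, the fingers and stand above 40 N).
It fails at once if a bystander is moved by more than 20 mm (distance of any of spice_a, spice_b, spice_c, salt_shaker, pepper_mill, tumbler, tin from where it was at the start of the episode above 0.02 m).
It also fails if it takes over 61 s, if anything falls off the work surface, if the arm or the gripper's body presses on something with over 40 N, if the wrist force passes 120 N, or if a joint passes its speed limit or range.

## Working session

There is one attempt and no reset: what is moved stays moved. The work goes in short steps, Python scripts to look and compute and a shell command to move; the robot and the scene stay as the last step left them, time stands still between calls to the robot, and variables do not carry over. Pictures are saved under pics/ and viewed, and the job is handed in when it is done.

```bash
mkdir -p pics; ls; python3 - <<'E'
from plant import r
import cv2, json
print(r.observe(), r.tcp_to_tips)
for n in ("side","top"):
    p=r.read_camera(n)
    cv2.imwrite(f"pics/{n}0.png",p["pixels"][:,:,::-1])
    print(n,p["intrinsics"],p["k1"],p["rvec"],p["tvec"])
    for k in ("caddy","caddy_fin","stand","caddy_tip","stand_catch","spice_a","salt_shaker","pepper_mill","tumbler","tin"):
        try: print(k,[(x["p"],x["point"]) for x in r.search_frame(p,k)])
        except Exception as e: print(k,e)
E
```

```text
pics
{'clock': 0.0, 'joint_pos': array([ 68.11228577,  39.53283351, -11.14652377,  89.74891572,
         9.01094575,  51.70812629, -12.32287478]), 'joint_velocities': array([-0.06386297, -0.07033988,  0.11704666, -0.00712964,  0.0465475 ,
        0.04741307, -0.0586649 ]), 'effort': array([-2.18930754e-04, -5.39615929e+01, -1.26624037e+00, -1.58547539e+01,
        9.19685292e-03,  9.52036644e-03, -1.53441633e-07]), 'eef_pos': array([ 0.25216483, -0.57114454,  0.23846978]), 'tcp_rot': array([-1.79892070e+02,  5.51482894e-03,  2.38313582e+01]), 'contact_force': array([ 0.39660571, -0.17472991, -0.26846868]), 'wrist_torque': array([-0.01561348,  0.05272997, -0.02078664]), 'finger_gap': 0.08547153688363171} 0.008
side [[509.37631234   0.         330.51364063]
 [  0.         509.37631234 201.99417026]
 [  0.           0.           1.        ]] -0.15148337740075263 [ 2.27635598 -0.38822975  0.18891153] [-0.48922419  0.14999955  1.58544944]
caddy [(0.87, [0.5138, 0.1508, 0.0715])]
caddy_fin [(0.6, [0.5117, 0.1511, 0.069]), (0.25, [0.4961, -0.4588, 0.0658])]
stand [(0.59, [0.5878, -0.2602, 0
[... 656 characters left out ...]
14326513  0.1444384 ] [-0.03285294  0.51688926  1.35481461]
caddy [(0.81, [0.5122, 0.1507, 0.0463]), (0.56, [0.2964, 0.2232, 0.0505])]
caddy_fin [(0.79, [0.2983, 0.2247, 0.0453]), (0.72, [0.5114, 0.1529, 0.05]), (0.7, [0.6909, 0.1456, 0.1092]), (0.54, [0.5887, -0.2133, 0.0883])]
stand [(0.55, [0.5864, -0.2151, 0.0893])]
caddy_tip [(0.8, [0.5079, 0.1533, 0.0529]), (0.69, [0.2988, 0.2269, 0.0515])]
stand_catch [(0.7, [0.5841, -0.2143, 0.0849])]
spice_a [(0.82, [0.6547, 0.0921, 0.1041]), (0.65, [0.6904, 0.1478, 0.1074]), (0.62, [0.7197, 0.0745, 0.1059])]
salt_shaker [(0.69, [0.616, 0.1814, 0.0736])]
pepper_mill [(0.6, [0.6654, 0.2417, 0.1139])]
tumbler [(0.93, [0.4819, -0.4994, 0.0388])]
tin []
```

View pics/side0.png

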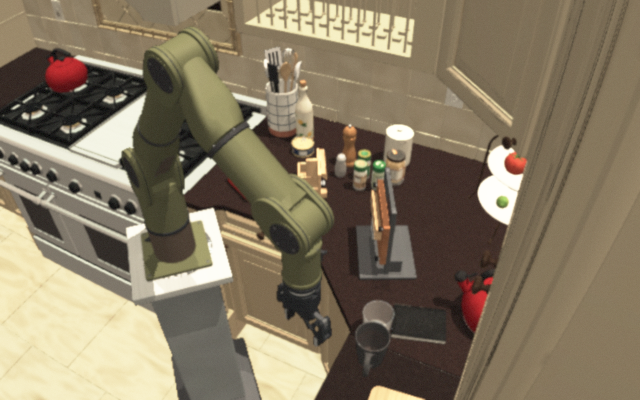

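View pics/top0.png

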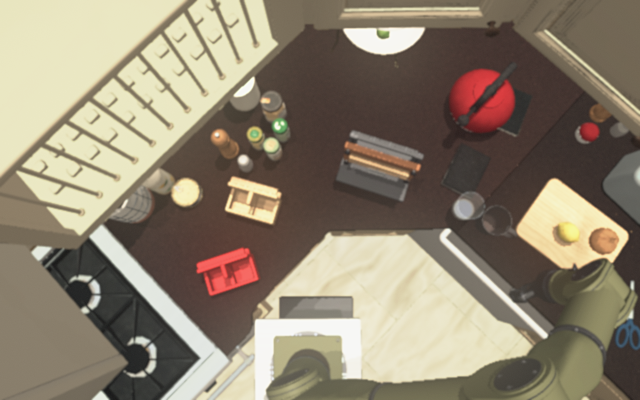

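```bash
cat > h.py <<'E'
import numpy as np, cv2
from plant import r
def cloud(p):
    K=p["intrinsics"];k1=p["k1"];H,W=p["z_map"].shape
    u,v=np.meshgrid(np.arange(W),np.arange(H))
    d=np.stack([(u-K[0,2])/K[0,0],(v-K[1,2])/K[1,1]],-1)
    s=d.copy()
    for _ in range(20): s=d/(1+k1*(s**2).sum(-1,keepdims=True))
    z=p["z_map"][...,None]
    c=np.concatenate([s*z,z],-1)
    R=cv2.Rodrigues(np.array(p["rvec"],float))[0];t=np.array(p["tvec"],float)
    w=(c-t)@R
    w[p["z_map"]==0]=np.nan
    return w
def proj(p,X):
    X=np.atleast_2d(X);R=cv2.Rodrigues(np.array(p["rvec"],float))[0]
    c=X@R.T+np.array(p["tvec"],float);s=c[:,:2]/c[:,2:]
    s=s*(1+p["k1"]*(s**2).sum(1,keepdims=True));K=p["intrinsics"]
    return np.c_[s[:,0]*K[0,0]+K[0,2],s[:,1]*K[1,1]+K[1,2]]
E
python3 - <<'E'
from h import *
import pickle
D={}
for n in ("side","top"):
    p=r.read_camera(n);D[n]={k:p[k] for k in p}
    w=cloud(p); 
    im=p["pixels"][:,:,::-1]
    box={"side":[(285,135,345,215),(340,160,430,290)],"top":[(215,165,290,235),(325,120,435,210)]}[n]
    t=[cv2.resize(im[b[1]:b[3],b[0]:b[2]],(390,500),interpolation=cv2.INTER_CUBIC) for b in box]
    cv2.imwrite(f"pics/{n}1.png",np.hstack(t))
    T=w[np.isfinite(w).all(-1)]
    tab=T[(abs(T[:,2])<.02)&(T[:,0]>.3)&(T[:,0]<.8)&(abs(T[:,1])<.4)]
    print(n,"table z",np.median(tab[:,2]))
pickle.dump(D,open("D.pkl","wb"))
for n in D:
    w=cloud(D[n])
    m=(w[...,0]>.45)&(w[...,0]<.75)&(w[...,1]<-.08)&(w[...,1]>-.36)&(w[...,2]>.03)
    P=w[m]
    print(n,len(P),P.min(0),P.max(0)); print(np.histogram(P[:,2],bins=np.arange(.03,.3,.01)))
E
```

```text
side table z 3.916612738655775e-05
top table z -0.0009582886061357636
side 1833 [ 0.54490062 -0.32335839  0.03015556] [ 0.6830352  -0.1161602   0.26564231]
(array([ 48,  35,  53,  30,  47,  58,  39,  48,  39,  40,  31,  50,  66,
        83, 170, 183,  80, 193, 226,  26,  26,  21, 125, 116,   0,   0]), array([0.03, 0.04, 0.05, 0.06, 0.07, 0.08, 0.09, 0.1 , 0.11, 0.12, 0.13,
       0.14, 0.15, 0.16, 0.17, 0.18, 0.19, 0.2 , 0.21, 0.22, 0.23, 0.24,
       0.25, 0.26, 0.27, 0.28, 0.29]))
top 2004 [ 0.54459663 -0.31872404  0.04520416] [ 0.65111473 -0.11525682  0.26850514]
(array([  0,   1,   3,  13,  25,  63,  15,  15,  24,  33,   9,  28,  53,
        66, 232, 251,  92, 293, 316,  18,  20,  18, 195, 221,   0,   0]), array([0.03, 0.04, 0.05, 0.06, 0.07, 0.08, 0.09, 0.1 , 0.11, 0.12, 0.13,
       0.14, 0.15, 0.16, 0.17, 0.18, 0.19, 0.2 , 0.21, 0.22, 0.23, 0.24,
       0.25, 0.26, 0.27, 0.28, 0.29]))
```

View pics/side1.png

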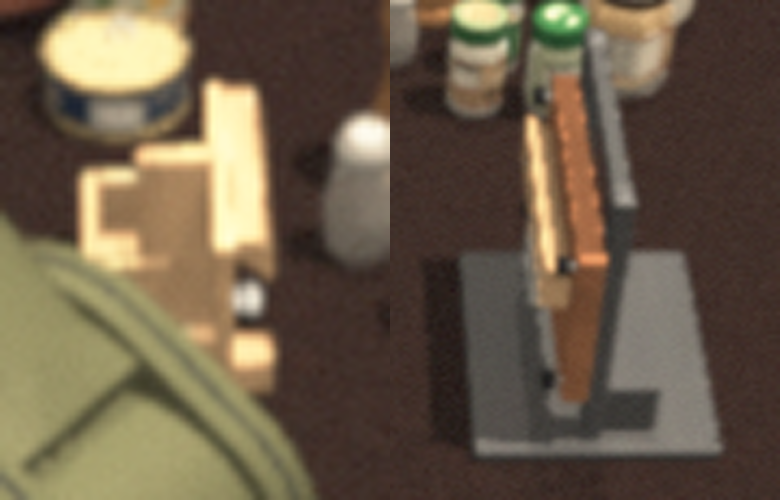

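View pics/top1.png

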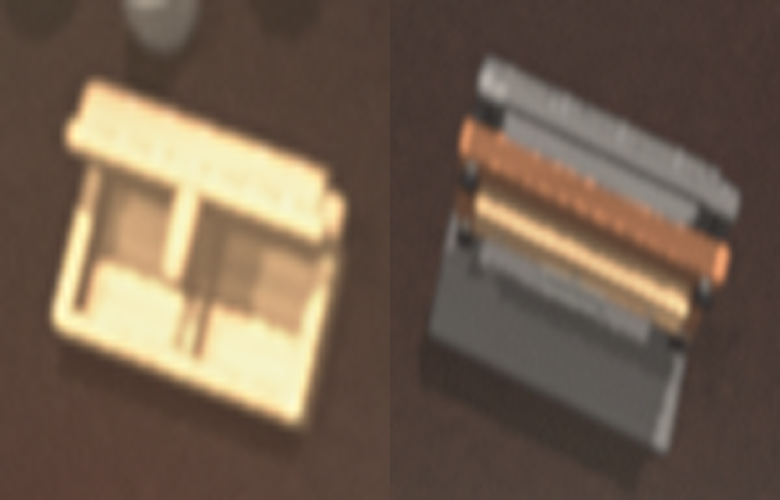

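```bash
python3 - <<'E'
from h import *
import pickle
D=pickle.load(open("D.pkl","rb"))
def rect(P):
    c,s,a=cv2.minAreaRect((P[:,:2]*1000).astype(np.float32)); return np.round(c,1),np.round(s,1),round(a,2)
for n in D:
    w=cloud(D[n])
    P=w[np.isfinite(w).all(-1)]
    S=P[(P[:,0]>.45)&(P[:,0]<.75)&(P[:,1]<-.08)&(P[:,1]>-.36)]
    for lo,hi in((.008,.018),(.15,.165),(.165,.19),(.17,.18),(.175,.185),(.18,.19),(.205,.222),(.25,.27)):
        q=S[(S[:,2]>lo)&(S[:,2]<hi)]; print(n,lo,len(q),q.mean(0).round(4),np.median(q[:,2]),rect(q))
    # caddy
    C=P[(P[:,0]>.42)&(P[:,0]<.59)&(P[:,1]>.05)&(P[:,1]<.26)]
    print("caddy",np.histogram(C[:,2],bins=np.arange(.0,.14,.01)))
    for lo,hi in((.015,.04),(.044,.056),(.09,.125),(.105,.115),(.115,.125)):
        q=C[(C[:,2]>lo)&(C[:,2]<hi)]; print(n,lo,len(q),np.median(q[:,2]),rect(q))
E
```

```text
side 0.008 1829 [ 0.6112 -0.2362  0.0119] 0.011817231242432233 (array([ 571.1, -207.5]), array([226.9, 270.9]), 71.14)
side 0.15 105 [ 0.5727 -0.2683  0.1577] 0.15773789483683548 (array([ 595.5, -217.2]), array([209.5,  51.3]), 71.04)
side 0.165 397 [ 0.5805 -0.2307  0.179 ] 0.17945926117638153 (array([ 593. , -224.9]), array([193.9,  50.3]), 71.33)
side 0.17 170 [ 0.5833 -0.229   0.1757] 0.17606657198102674 (array([ 591.8, -227.1]), array([188.3,  49.3]), 71.2)
side 0.175 206 [ 0.5814 -0.2255  0.1801] 0.17996134866378685 (array([ 592.5, -224.6]), array([193.5,  49.1]), 71.08)
side 0.18 183 [ 0.579  -0.2262  0.1847] 0.1845381637896828 (array([ 592.2, -224.6]), array([193.7,  48.6]), 71.05)
side 0.205 368 [ 0.5944 -0.2302  0.211 ] 0.21091561815990922 (array([ 604.8, -219.7]), array([211.9,  45.2]), 67.23)
side 0.25 241 [ 0.6094 -0.2317  0.2596] 0.2599125133686118 (array([ 612.4, -223.9]), array([195.7,  13.7]), 71.17)
caddy (array([222,  67,  82,  49,  95,  42,  32,  30,  42,  59, 172,  95,   2,
         0]), array([0.  , 0.01, 0.02, 0.03, 0.04, 0.05, 0.06, 0.07, 0.08, 0.09, 0.1 ,
   
[... 1339 characters left out ...]
([ 613.7, -221.8]), array([196.1,  17. ]), 70.92)
caddy (array([1072,  162,   70,   64,  253,   83,   33,   21,   33,   50,  300,
        217,   10,    0]), array([0.  , 0.01, 0.02, 0.03, 0.04, 0.05, 0.06, 0.07, 0.08, 0.09, 0.1 ,
       0.11, 0.12, 0.13, 0.14]))
top 0.015 170 0.02771251086805783 (array([502.7, 155.7]), array([146.5, 100.4]), 73.59)
top 0.044 268 0.04807579997435144 (array([490.8, 161.7]), array([151.6,  74.8]), 74.14)
top 0.09 576 0.10925316613810465 (array([518.1, 154.6]), array([151.3,  69.7]), 72.63)
top 0.105 429 0.10941839575992438 (array([516.2, 154.2]), array([148.7,  66.5]), 73.24)
top 0.115 55 0.11762532735282145 (array([507.1, 154.4]), array([115.5,  45.9]), 69.71)
```

```bash
cat > fit.py <<'E'
from h import *
from scipy.optimize import least_squares
def sdb(P,b):
    lo=np.array(b[::2]);hi=np.array(b[1::2]);q=abs(P-(lo+hi)/2)-(hi-lo)/2
    return np.linalg.norm(np.maximum(q,0),axis=1)+np.minimum(q.max(1),0)
def cadd(P):
    B=[(-40,40,-75,75,0,8),(-40,-32,-75,75,0,50),(-40,40,-75,-67,0,50),(-40,40,67,75,0,50),(30,40,-75,75,0,111),(-10,32,-6,6,30,120),(40,60,-70,70,102,106),(40,60,46,70,2,26),(40,60,-70,-46,2,26)]
    d=[sdb(P,np.array(b)/1e3) for b in B]
    # strip: convex of planes
    x,z=P[:,0]*1e3,P[:,2]*1e3
    s=np.max([x-60,z-111,(102-z-(x-40))/2**.5,40-x,abs(P[:,1])*1e3-70,(x-60+ (z-94)*0.3)],0)/1e3
    d.append(s)
    return np.min(d,0)
def stnd(P,h):
    B=[(-55,115,-110,110,0,12),(0,18,-105,105,h*1e3-125,h*1e3+25)]
    d=[sdb(P,np.array(b)/1e3) for b in B]
    x,z=P[:,0]*1e3,P[:,2]*1e3-h*1e3
    s=np.max([-18-x,x-0,z,(z+x+15)/2**.5,abs(P[:,1])*1e3-85,-z-25],0)/1e3
    d.append(s); return np.min(d,0)
def loc(P,x,y,a):
    c,s=np.cos(a),np.sin(a);Q=P-[x,y,0]
    return np.c_[c*Q[:,0]+s*Q[:,1],-s*Q[:,0]+c*Q[:,1],Q[:,2]]
E
python3 - <<'E'
from fit import *
import pickle
D=pickle.load(open("D.pkl","rb"))
def get(n):
    P=cloud(D[n]).reshape(-1,3);return P[np.isfinite(P).all(1)]
def cut(P,b): return P[(P[:,0]>b[0])&(P[:,0]<b[1])&(P[:,1]>b[2])&(P[:,1]<b[3])&(P[:,2]>b[4])&(P[:,2]<b[5])]
for ns in (["side"],["top"],["side","top"]):
    P=np.vstack([get(n) for n in ns])
    S=cut(P,(.45,.75,-.36,-.08,.03,.224)); S=S[(loc(S,.595,-.22,-.33)[:,0]<.022)]
    S=S[S[:,2]>.12]
    f=lambda p:np.clip(stnd(loc(S,*p[:3]),p[3]),-.01,.01)
    o=least_squares(f,[.59,-.217,-.33,.186],loss="soft_l1",f_scale=.002,x_scale=[.01,.01,.05,.01],diff_step=1e-3)
    C=cut(P,(.42,.6,.05,.26,.015,.13))
    g=lambda p:np.clip(cadd(loc(C,*p)),-.01,.01)
    q=least_squares(g,[.505,.155,-.29],loss="soft_l1",f_scale=.002,x_scale=[.01,.01,.05],diff_step=1e-3)
    print(ns,o.x.round(4),np.degrees(o.x[2]),abs(o.fun).mean(),"caddy",q.x.round(4),np.degrees(q.x[2]),abs(q.fun).mean())
# jar layout
    F=loc(P[(P[:,2]>.1)&(P[:,2]<.125)],*q.x)
    F=F[(abs(F[:,1])<.03)&(F[:,0]>-.02)&(F[:,0]<.02)]; print("fin y",np.percentile(F[:,1],[5,50,95]),"ztop",F[:,2].max(),len(F), F[:,0].min())
E
```

```text
['side'] [ 0.591  -0.2125 -0.3215  0.1864] -18.419690481252548 0.0024195788243081347 caddy [ 0.4935  0.161  -0.2686] -15.3889024311491 0.002292269804034227
fin y [-0.01027914 -0.00438373  0.00243214] ztop 0.12328202023964077 45 -0.007344282805271677
['top'] [ 0.5895 -0.2149 -0.3364  0.186 ] -19.275533706621083 0.0020128477219475034 caddy [ 0.4941  0.1611 -0.2883] -16.52106099344811 0.0014483441386325497
fin y [-0.00633444 -0.00178334  0.00508057] ztop 0.1219953156002623 52 -0.010045671148563045
['side', 'top'] [ 0.5907 -0.2122 -0.3309  0.1861] -18.95651090643315 0.0022126822136822057 caddy [ 0.494   0.1611 -0.2846] -16.307526361986 0.0017889851365900933
fin y [-0.00993349 -0.00335597  0.0049524 ] ztop 0.12328202023964077 99 -0.009991388305176391
```

```bash
python3 -m creep '[[10,20,55,0,0,0.17,85],[20,20,55,0,0,0.17,85],[25,30,45,0,0,0.17,85],[30,40,10,0,0,0.17,85],[30,45,0,0,0,0.17,85],[25,50,0,0,0,0.17,85],[20,50,0,0,0,0.17,85],[20,50,0,0,0,0.17,85]]'; python3 -c "
from plant import r
print(r.observe()['joint_pos'])"
```

```text
clock: 2.2
eef_pos: [0.4329, -0.2652, 0.4045]
tcp_rot: [180.0, 0.0, 102.1]
contact_force: [0.9, -0.6, 0.0]
finger_gap: 0.0847
[ 50.5699552   23.02856118 -36.89908611  93.87734604  14.69671598
  67.98356212  22.37784061]
```

```bash
python3 -m creep '[[8,53,0,0,0,0.134,85],[9,53,0,0,0,0.134,85],[9,53,0,0,0,0.134,85],[9,53,0,0,0,0.134,85],[9,53,0,0,0,0.134,85],[9,53,-20,0,0,0.134,85],[9,53,-40,0,0,0.134,85],[9,51,-50,0,0,0.134,85]]'; cat > tgt.py <<'E'
import sys
from h import *
from scipy.spatial.transform import Rotation as Ro
o=r.observe()
cur=Ro.from_euler("xyz",o["tcp_rot"],degrees=True)
def goto(p,R):
    print("shift mm",((np.array(p)-o["eef_pos"])*1000).round(1),"rotvec",(R*cur.inv()).as_rotvec().round(4),"joints",o["joint_pos"].round(1))
E
python3 - <<'E'
from tgt import *
y=np.radians(-16.4)
cy=np.array([-np.sin(y),np.cos(y),0])
R=Ro.from_rotvec(-0.2*cy)*Ro.from_euler("xyz",[180,0,163.6],degrees=True)
goto([.5047,.1573,.094],R)
E
```

```text
clock: 3.2
eef_pos: [0.5025, 0.1468, 0.3032]
tcp_rot: [179.9, 0.1, 163.4]
contact_force: [0.9, 0.5, 0.3]
finger_gap: 0.085
shift mm [   2.2   10.5 -209.2] rotvec [-0.0575 -0.1893  0.0033] joints [  9.6  33.9 -51.2 101.2  30.4  59.6  20.5]
```

```bash
python3 -m creep '[[1,3,-30,-0.0288,-0.0945,0.001,85],[1,3,-30,-0.0287,-0.0945,0.001,85],[0,3,-30,0,0,0,85],[0,1,-30,0,0,0,85],[0,0,-20,0,0,0,85],[0,0,0,0,0,0,85]]'; python3 - <<'E'
from tgt import *
y=np.radians(-16.4)
cy=np.array([-np.sin(y),np.cos(y),0])
R=Ro.from_rotvec(-0.2*cy)*Ro.from_euler("xyz",[180,0,163.6],degrees=True)
goto([.5047,.1573,.094],R)
p=r.read_camera("top");im=p["pixels"][:,:,::-1]
q=r.read_camera("side");im2=q["pixels"][:,:,::-1]
cv2.imwrite("pics/a.png",np.hstack([cv2.resize(im[140:260,200:320],(400,400)),cv2.resize(im2[100:240,250:390],(400,400))]))
E
```

```text
clock: 3.95
eef_pos: [0.503, 0.1546, 0.1626]
tcp_rot: [-179.9, 11.2, 163.3]
contact_force: [0.3, 0.4, 0.6]
finger_gap: 0.0849
shift mm [  1.7   2.7 -68.6] rotvec [ 0.0012 -0.0047  0.0052] joints [ -6.2  39.7 -33.3 119.   60.6  33.8 -12.2]
```

View pics/a.png

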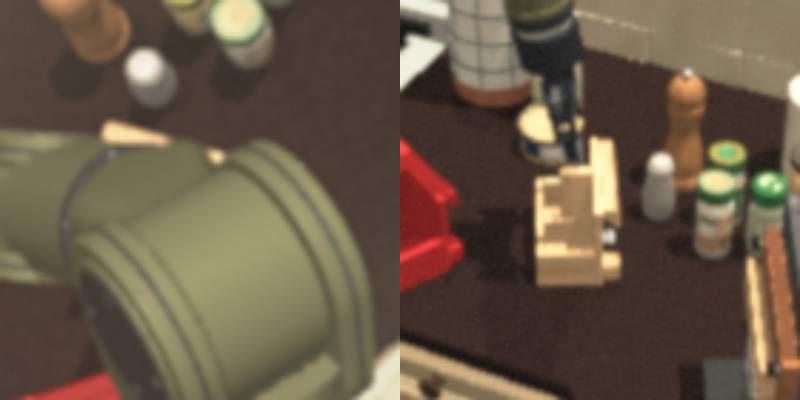

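Side crop: the pale caddy (about side px 340,190) is unoccluded, and the gripper stands above its fin. I'll refit the caddy from this view.

```bash
python3 - <<'E'
from fit import *
p=r.read_camera("side")
P=cloud(p).reshape(-1,3);P=P[np.isfinite(P).all(1)]
C=P[(P[:,0]>.42)&(P[:,0]<.58)&(P[:,1]>.06)&(P[:,1]<.26)&(P[:,2]>.015)&(P[:,2]<.125)]
L=loc(C,.494,.16,-.286); C=C[~((L[:,2]>.122))]
g=lambda p:np.clip(cadd(loc(C,*p)),-.008,.008)
q=least_squares(g,[.494,.16,-.286],loss="soft_l1",f_scale=.002,x_scale=[.01,.01,.05],diff_step=1e-3)
print(len(C),q.x,np.degrees(q.x[2]),abs(q.fun).mean())
L=loc(C,*q.x);F=L[(abs(L[:,1])<.03)&(L[:,0]>-.015)&(L[:,0]<.026)&(L[:,2]>.06)];print(len(F),np.percentile(F[:,1],[5,50,95]),F[:,0].min(),F[:,2].max())
E
```

```text
958 [ 0.49344873  0.16059961 -0.26533066] -15.202326847406797 0.002435689814393908
151 [-0.0103565 -0.0043879  0.0035511] -0.008297538480889884 0.11877920857830691
```

```bash
python3 -m creep '[[1,2,-20,0,0,0.003,85],[0,0,-25,0,0,0.002,85],[0,0,-23,0,0,0,85],[0,0,0,0,0,0,50],[0,0,0,0,0,0,20],[0,0,0,0,0,0,0],[0,0,0,0,0,0,0],[0,0,0,0,0,0,0]]'
```

```text
clock: 5.1
eef_pos: [0.5053, 0.1576, 0.0966]
tcp_rot: [179.9, 11.4, 163.6]
contact_force: [-0.8, 0.4, 5.7]
finger_gap: 0.0109
```

```bash
python3 -m creep '[[0,0,5,0,0,0,0],[0,0,15,0,0,0,0],[0,0,30,0,0,0,0],[0,0,40,0,0,0,0],[0,0,50,0,0,0,0],[0,0,50,0,0,0,0],[0,0,40,0,0,0,0],[0,0,0,0,0,0,0]]'; python3 - <<'E'
from fit import *
o=r.observe();print(o)
p=r.read_camera("side");im2=p["pixels"][:,:,::-1]
q=r.read_camera("top");im=q["pixels"][:,:,::-1]
cv2.imwrite("pics/b.png",np.hstack([cv2.resize(im[140:260,200:320],(400,400)),cv2.resize(im2[60:200,250:390],(400,400))]))
E
```

```text
clock: 6.1
eef_pos: [0.5053, 0.1577, 0.328]
tcp_rot: [179.8, 11.5, 163.5]
contact_force: [-1.2, 0.5, -5.2]
finger_gap: 0.0112
{'clock': 6.1, 'joint_pos': array([  2.9604848 ,  26.90876027, -45.55788324, 106.8684861 ,
        36.55239424,  52.29860772,  12.79857597]), 'joint_velocities': array([-1.12258761,  3.14900027,  2.58285933,  4.54584923,  1.48574326,
       -1.38158778, -1.84806151]), 'effort': array([  0.52310452, -42.69480944,  -6.27373606, -17.95457661,
         0.69394933,   0.09740373,   0.26538611]), 'eef_pos': array([0.50533547, 0.15765251, 0.32795735]), 'tcp_rot': array([179.8277767 ,  11.50817477, 163.50138222]), 'contact_force': array([-1.24445419,  0.49023188, -5.20931531]), 'wrist_torque': array([0.09144293, 0.44747901, 0.02025599]), 'finger_gap': 0.011198123769422119}
```

View pics/b.png

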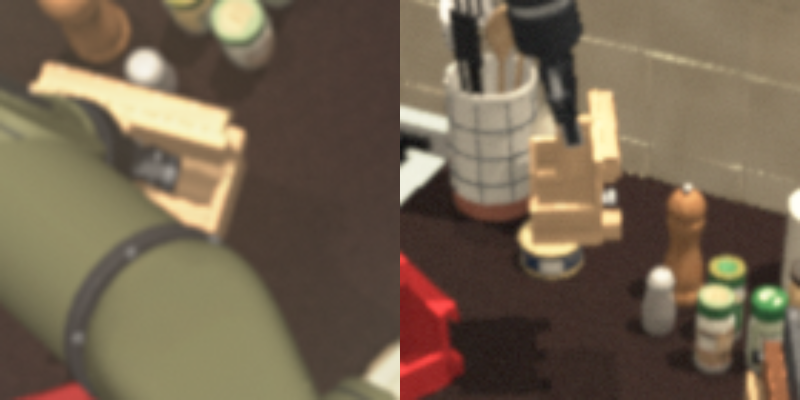

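```bash
cat > cfit.py <<'E'
from fit import *
from scipy.spatial.transform import Rotation as Ro
def toL(P,p):
    R=Ro.from_euler("zyx",[p[3],p[4],p[5]]).as_matrix()
    return (P-p[:3])@R
def fitc(pics,p0,free=(0,1,2,3,4,5),mask=None):
    p0=np.array(p0,float);free=list(free);Cs=[]
    for p in pics:
        P=cloud(p).reshape(-1,3);P=P[np.isfinite(P).all(1)]
        Cs.append(P)
    P=np.vstack(Cs)
    for it in range(3):
        L=toL(P,p0);C=P[(cadd(L)<(.012,.008,.006)[it])]
        L=toL(C,p0)
        # exclude fingers beside fin
        C=C[~((abs(L[:,1])<.045)&(L[:,1]**2>.009**2)&(L[:,2]>.055)&(L[:,0]<.028)&(L[:,0]>-.03))&(L[:,2]<.116)]
        def g(v):
            p=p0.copy();p[free]=v;return np.clip(cadd(toL(C,p)),-.008,.008)
        q=least_squares(g,p0[free],loss="soft_l1",f_scale=.002,x_scale=np.array([.01,.01,.01,.05,.05,.05])[free],diff_step=1e-3)
        p0[free]=q.x
    return p0,len(C),abs(q.fun).mean()
E
python3 - <<'E'
from cfit import *
a=r.read_camera("side");b=r.read_camera("top")
o=r.observe();t=o["eef_pos"];print(t)
p0=[.494,.160,t[2]-.0966,-.28,0.02,0.01]
for ps in ([a],[b],[a,b]):
    print([np.round(x,4) for x in fitc(ps,p0)])
E
```

```text
[0.5033439  0.15567739 0.323397  ]
[array([ 0.4911,  0.157 ,  0.227 , -0.2943,  0.0086,  0.0005]), np.int64(1203), np.float64(0.0019)]
[array([ 0.4904,  0.1567,  0.2261, -0.2878,  0.012 , -0.0028]), np.int64(1141), np.float64(0.0012)]
[array([ 0.4906,  0.1569,  0.2265, -0.2904,  0.0123, -0.0007]), np.int64(2339), np.float64(0.0015)]
```

```bash
cat > plan.py <<'E'
from tgt import *
S=np.array([.590,-.2135,0]);YAW=np.radians(-19.0);H=.186
Rs=Ro.from_euler("z",YAW)
# caddy pose seen at tool pose (t0, rot0)
C0=np.array([.4905,.1568,.2262]);RC0=Ro.from_euler("zyx",[-.2895,.012,0])
T0=np.array([.5033,.1557,.3234]);RT0=Ro.from_euler("xyz",[179.83,11.51,163.50],degrees=True)
def tool(tip,tilt,yaw=0):
    RC=Ro.from_euler("z",YAW+yaw)*Ro.from_euler("y",tilt)
    tw=S+Rs.apply(tip); c=tw-RC.apply([.0585,0,.085])
    t=c+(RC*RC0.inv()).apply(T0-C0)
    return t,RC*RC0.inv()*RT0
def now():
    R=cur*RT0.inv()*RC0
    c=o["eef_pos"]-(cur*RT0.inv()).apply(T0-C0)
    tip=Rs.inv().apply(c+R.apply([.0585,0,.085])-S)
    e=(Rs.inv()*R).as_euler("zyx")
    print("tip in stand mm",(tip*1e3).round(1),"z rel edge",(tip[2]-H)*1e3,"yaw,tilt,roll",e.round(4),"F",o["contact_force"].round(1),"t",o["clock"])
E
python3 - <<'E'
from plan import *
now()
goto(*tool([-.07,0,H+.06],.27))
goto(*tool([-.006,0,H+.06],.27))
E
```

```text
tip in stand mm [-155.3  320.4  310.2] z rel edge 124.21486156858236 yaw,tilt,roll [ 0.0427  0.0179 -0.0112] F [-0.4 -0.4 -3.8] t 6.3
shift mm [ -18.5 -330.6  -53. ] rotvec [ 0.0867  0.2365 -0.0438] joints [  2.9  27.2 -45.4 107.2  36.6  52.3  12.7]
shift mm [  42.  -351.4  -53. ] rotvec [ 0.0867  0.2365 -0.0438] joints [  2.9  27.2 -45.4 107.2  36.6  52.3  12.7]
```

```bash
python3 -m creep '[[-2,-20,0,0.01,0.03,-0.005,0],[-3,-40,0,0.01,0.03,-0.005,0],[-3,-50,-5,0.01,0.03,-0.005,0],[-3,-55,-10,0.012,0.03,-0.006,0],[-3,-55,-13,0.012,0.03,-0.006,0],[-2,-50,-13,0.012,0.03,-0.006,0],[-2,-40,-12,0.012,0.03,-0.006,0],[0,-20,0,0.009,0.026,-0.005,0]]';python3 -m creep '[[0,0,0,0,0,0,0],[0,0,0,0,0,0,0]]'; python3 - <<'E'
from plan import *
from cfit import *
now()
goto(*tool([-.07,0,H+.06],.27))
a=r.read_camera("side");b=r.read_camera("top")
im=b["pixels"][:,:,::-1];im2=a["pixels"][:,:,::-1]
cv2.imwrite("pics/c.png",np.hstack([cv2.resize(im[110:230,310:430],(400,400)),cv2.resize(im2[130:270,310:450],(400,400))]))
R=cur*RT0.inv()*RC0
c=o["eef_pos"]-(cur*RT0.inv()).apply(T0-C0)
p0=np.r_[c,R.as_euler("zyx")]
print(p0.round(4))
for ps in ([a],[b],[a,b]):
    print([np.round(x,4) for x in fitc(ps,p0)])
E
```

```text
clock: 7.3
eef_pos: [0.4843, -0.1765, 0.2693]
tcp_rot: [179.5, -3.5, 160.8]
contact_force: [-0.2, 1.2, -4.6]
finger_gap: 0.0111
clock: 7.55
eef_pos: [0.4863, -0.1716, 0.2718]
tcp_rot: [179.3, -3.2, 161.1]
contact_force: [0.1, 1.2, -4.4]
finger_gap: 0.0112
tip in stand mm [-69.6   3.7 247.5] z rel edge 61.46969693142806 yaw,tilt,roll [0.0011 0.2676 0.0048] F [ 0.1  1.2 -4.4] t 7.55
shift mm [-1.5 -3.2 -1.4] rotvec [-0.0041  0.0039 -0.001 ] joints [ 43.3  36.3 -47.8 102.1  29.   58.2  55.2]
[ 0.4509 -0.1614  0.181  -0.3417  0.2512  0.0936]
[array([ 0.4524, -0.1593,  0.181 , -0.3386,  0.2473,  0.0894]), np.int64(1792), np.float64(0.0014)]
[array([ 0.4522, -0.1617,  0.1807, -0.3391,  0.2433,  0.0938]), np.int64(1800), np.float64(0.0012)]
[array([ 0.4528, -0.1595,  0.1808, -0.3398,  0.2439,  0.0919]), np.int64(3602), np.float64(0.0014)]
```

View pics/c.png

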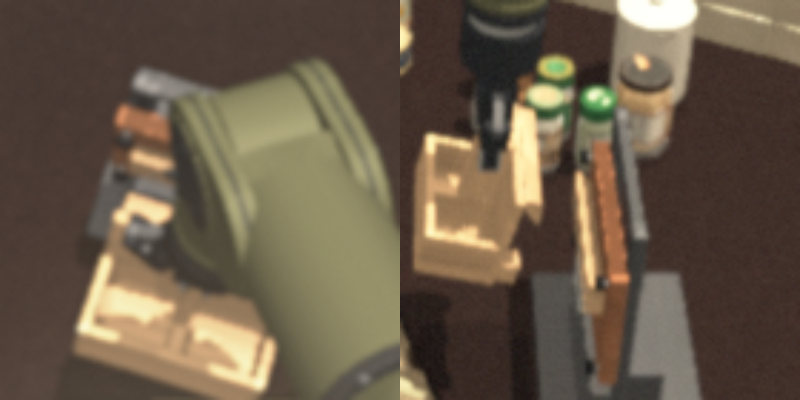

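```bash
python3 -m creep '[[8,-4,0,0,0,0,0],[14,-6,0,0,0,0,0],[16,-6,0,0,0,0,0],[13,-6,0,0,0,0,0],[6,-3,-5,0,0,0,0],[0,0,-12,0,0,0,0],[0,0,-12,0,0,0,0],[0,0,-10,0,0,0,0]]';python3 -m creep '[[0,0,-6,0,0,0,0],[0,0,0,0,0,0,0],[0,0,0,0,0,0,0]]'; python3 - <<'E'
from plan import *
from cfit import *
now()
a=r.read_camera("side")
im2=a["pixels"][:,:,::-1]
cv2.imwrite("pics/d.png",cv2.resize(im2[140:260,330:450],(600,600),interpolation=cv2.INTER_CUBIC))
R=cur*RT0.inv()*RC0
c=o["eef_pos"]-(cur*RT0.inv()).apply(T0-C0)
p0=np.r_[c,R.as_euler("zyx")]
P,n,e=fitc([a],p0)
print(p0.round(4),P.round(4),n,e)
Rf=Ro.from_euler("zyx",P[3:]);print("fit tip",Rs.inv().apply(P[:3]+Rf.apply([.0585,0,.085])-S)*1e3)
E
```

```text
clock: 8.65
eef_pos: [0.5429, -0.198, 0.2324]
tcp_rot: [179.4, -3.2, 161.0]
contact_force: [-0.6, 0.3, -4.0]
finger_gap: 0.011
clock: 9.02
eef_pos: [0.544, -0.198, 0.228]
tcp_rot: [179.4, -3.0, 161.0]
contact_force: [-0.1, -0.0, -4.3]
finger_gap: 0.011
tip in stand mm [ -6.4  -2.5 203.7] z rel edge 17.699268413462033 yaw,tilt,roll [-0.0009  0.2654  0.0046] F [-0.1 -0.  -4.3] t 9.025
[ 0.5088 -0.1878  0.137  -0.3435  0.2491  0.0926] [ 0.5103 -0.1858  0.1375 -0.3448  0.2564  0.0908] 1830 0.0015456626182292436
fit tip [-5.20163778e+00  1.02223859e-01  2.03706118e+02]
```

View pics/d.png

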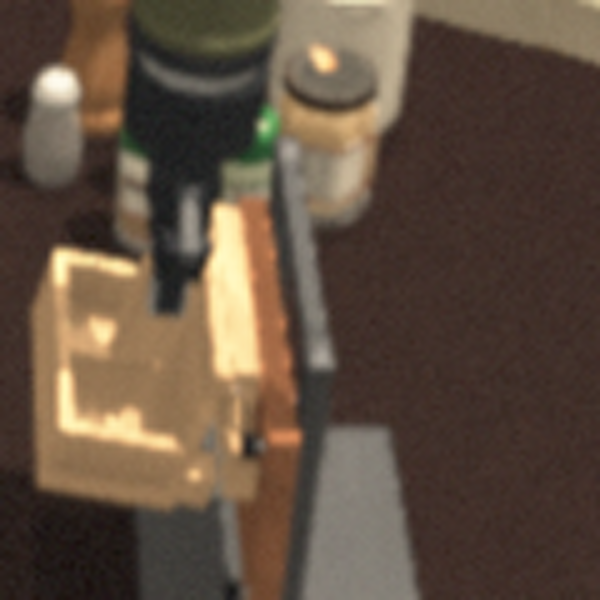

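```bash
python3 -m creep '[[-1,0.5,-4,0,0,0,0],[0,0,-4,0,0,0,0],[0,0,-4,0,0,0,0],[0,0,-3,0,0,0,0],[0,0,0,0,0,0,0]]'
python3 -m creep '[[0,0,-2,0,0,0,0],[0,0,-1,0,0,0,0],[0,0,0,0,0,0,0]]';python3 -c "
from plan import *
now()"
```

```text
clock: 9.7
eef_pos: [0.5425, -0.1975, 0.2123]
tcp_rot: [179.4, -3.1, 161.0]
contact_force: [0.5, 0.4, -4.3]
finger_gap: 0.0112
clock: 10.07
eef_pos: [0.5426, -0.1975, 0.2095]
tcp_rot: [179.4, -3.1, 161.0]
contact_force: [-0.3, 0.9, -3.9]
finger_gap: 0.0114
tip in stand mm [ -7.8  -2.5 185.2] z rel edge -0.7582522721638618 yaw,tilt,roll [-0.0009  0.2663  0.0044] F [-0.3  0.9 -3.9] t 10.075
```

```bash
for i in 1; do python3 -m creep '[[0,0,-1.5,0,0,0,0],[0,0,-1.5,0,0,0,0],[0,0,0,0,0,0,0]]'; done; python3 -m creep '[[0,0,-1.5,0,0,0,0],[0,0,0,0,0,0,0]]'
```

```text
clock: 10.45
eef_pos: [0.5426, -0.1976, 0.2064]
tcp_rot: [179.4, -3.1, 161.0]
contact_force: [0.5, 0.2, -3.8]
finger_gap: 0.0112
clock: 10.7
eef_pos: [0.5426, -0.1976, 0.205]
tcp_rot: [179.4, -3.1, 161.0]
contact_force: [-0.0, -0.2, -3.8]
finger_gap: 0.011
```

```bash
python3 -m creep '[[0,0,-1,0,0,0,0],[0,0,0,0,0,0,0]]';python3 -c "
from plan import *
now()"
```

```text
clock: 10.95
eef_pos: [0.5428, -0.1976, 0.2041]
tcp_rot: [179.4, -3.1, 161.0]
contact_force: [0.2, -0.7, -4.2]
finger_gap: 0.0108
tip in stand mm [ -7.7  -2.5 179.8] z rel edge -6.1737249752826795 yaw,tilt,roll [-0.0009  0.2659  0.0045] F [ 0.2 -0.7 -4.2] t 10.95
```

```bash
python3 -m creep '[[0,0,-1,0,0,0,0],[0,0,0,0,0,0,0]]';python3 -m creep '[[0,0,-1,0,0,0,0],[0,0,0,0,0,0,0]]'
```

```text
clock: 11.2
eef_pos: [0.5432, -0.1976, 0.2033]
tcp_rot: [179.4, -3.0, 161.0]
contact_force: [1.1, -0.7, -3.3]
finger_gap: 0.0109
clock: 11.45
eef_pos: [0.5436, -0.1977, 0.2025]
tcp_rot: [179.4, -3.0, 161.0]
contact_force: [3.2, -1.5, -2.5]
finger_gap: 0.0108
```

```bash
python3 -m creep '[[0,0,-1,0,0,0,0],[0,0,0,0,0,0,0]]';python3 -c "
from plan import *
now()"
```

```text
clock: 11.7
eef_pos: [0.5438, -0.1978, 0.2017]
tcp_rot: [179.4, -2.9, 161.0]
contact_force: [3.4, -1.4, -0.0]
finger_gap: 0.0109
tip in stand mm [ -6.6  -2.4 177.5] z rel edge -8.525226159557587 yaw,tilt,roll [-0.0009  0.2635  0.0048] F [ 3.4 -1.4 -0. ] t 11.7
```

```bash
python3 -m creep '[[1,-0.3,-1,0,0,0,0],[0,0,0,0,0,0,0]]';python3 -m creep '[[1,-0.3,-1,0,0,0,0],[0,0,0,0,0,0,0]]';python3 -c "
from plan import *
now()"
```

```text
clock: 11.95
eef_pos: [0.5448, -0.198, 0.2005]
tcp_rot: [179.4, -2.9, 161.0]
contact_force: [4.7, -1.8, 1.8]
finger_gap: 0.0116
clock: 12.2
eef_pos: [0.5452, -0.1982, 0.1992]
tcp_rot: [179.4, -3.0, 161.0]
contact_force: [5.0, -1.8, 1.8]
finger_gap: 0.0112
tip in stand mm [ -5.1  -2.3 175. ] z rel edge -11.021713941754136 yaw,tilt,roll [-0.0009  0.265   0.0048] F [ 5.  -1.8  1.8] t 12.2
```

```bash
python3 -m creep '[[1,-0.3,-1,0,0,0,0],[0,0,0,0,0,0,0]]';python3 -c "
from plan import *
now()"
```

```text
clock: 12.45
eef_pos: [0.545, -0.198, 0.1978]
tcp_rot: [179.4, -3.2, 161.0]
contact_force: [3.0, 0.1, 2.7]
finger_gap: 0.011
tip in stand mm [ -5.5  -2.2 173.5] z rel edge -12.545365719706354 yaw,tilt,roll [-0.0007  0.2679  0.0044] F [3.  0.1 2.7] t 12.45
```

```bash
python3 -m creep '[[0,0,-1,0,0,0,0],[0,0,0,0,0,0,0]]';python3 -c "
from plan import *
now()"
```

```text
clock: 12.7
eef_pos: [0.5447, -0.1979, 0.1968]
tcp_rot: [179.4, -3.2, 161.0]
contact_force: [-0.2, 0.4, 2.5]
finger_gap: 0.0113
tip in stand mm [ -5.9  -2.2 172.4] z rel edge -13.574850519504217 yaw,tilt,roll [-0.0006  0.2685  0.0042] F [-0.2  0.4  2.5] t 12.7
```

```bash
python3 -m creep '[[0,0,0,0,0,0,0],[0,0,0,0,0,0,0],[0,0,0,0,0,0,0],[0,0,0,0,0,0,0],[0,0,0,0,0,0,0],[0,0,0,0,0,0,0]]';python3 - <<'E'
from plan import *
from cfit import *
now();print(o["joint_velocities"].round(2))
a=r.read_camera("side")
im2=a["pixels"][:,:,::-1]
cv2.imwrite("pics/e.png",cv2.resize(im2[140:260,330:450],(600,600),interpolation=cv2.INTER_CUBIC))
R=cur*RT0.inv()*RC0
c=o["eef_pos"]-(cur*RT0.inv()).apply(T0-C0)
p0=np.r_[c,R.as_euler("zyx")]
P,n,e=fitc([a],p0)
Rf=Ro.from_euler("zyx",P[3:]);print("fit tip",Rs.inv().apply(P[:3]+Rf.apply([.0585,0,.085])-S)*1e3,(Rs.inv()*Rf).as_euler("zyx"))
E
```

```text
clock: 13.45
eef_pos: [0.5448, -0.1979, 0.1969]
tcp_rot: [179.4, -3.2, 161.0]
contact_force: [-4.3, 3.1, 3.0]
finger_gap: 0.0111
tip in stand mm [ -5.8  -2.2 172.5] z rel edge -13.535282244700575 yaw,tilt,roll [-0.0005  0.2684  0.0043] F [-4.3  3.1  3. ] t 13.45
[-0.01 -0.04 -0.01  0.05  0.03  0.08 -0.12]
fit tip [-2.67048215e+00  9.09790660e-02  1.76002435e+02] [-0.00299229  0.20375049  0.00164079]
```

View pics/e.png

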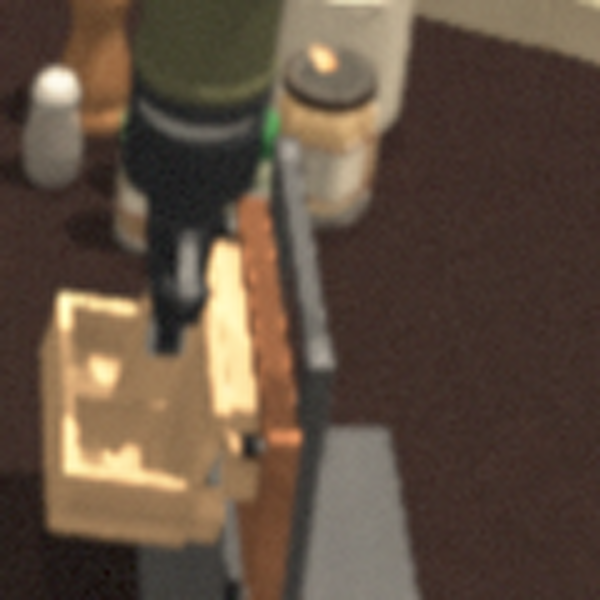

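```bash
cat > look.py <<'E'
from plan import *
from cfit import *
def look(name,cams=("side",),p0=None):
    now()
    pics=[r.read_camera(c) for c in cams]
    im2=pics[0]["pixels"][:,:,::-1]
    cv2.imwrite(f"pics/{name}.png",cv2.resize(im2[140:260,330:450],(600,600),interpolation=cv2.INTER_CUBIC))
    if p0 is None:
        R=cur*RT0.inv()*RC0
        c=o["eef_pos"]-(cur*RT0.inv()).apply(T0-C0)
        p0=np.r_[c,R.as_euler("zyx")]
    P,n,e=fitc(pics,p0)
    Rf=Ro.from_euler("zyx",P[3:]);print("fit origin",(Rs.inv().apply(P[:3]-S)*1e3).round(1),"tip",(Rs.inv().apply(P[:3]+Rf.apply([.0585,0,.085])-S)*1e3).round(1),(Rs.inv()*Rf).as_euler("zyx").round(4),n,e)
    return P
E
python3 -c "
from look import *
look('f0',('side','top'))"
python3 -m creep '[[-0.5,0.2,1,0,0,0,0],[0,0,0,0,0,0,0]]';python3 -c "
from look import *
look('f1',('side','top'))"
```

```text
tip in stand mm [ -5.8  -2.2 172.5] z rel edge -13.5243844374274 yaw,tilt,roll [-0.0005  0.2684  0.0042] F [-3.5  4.4  3.6] t 13.5
fit origin [-8.610e+01  1.000e-01  1.112e+02] tip [ -4.8   0.6 174.7] [0.0101 0.3042 0.0013] 3394 0.002019628259968134
clock: 13.85
eef_pos: [0.5445, -0.1987, 0.1973]
tcp_rot: [179.4, -3.2, 161.0]
contact_force: [-1.9, 0.9, -2.9]
finger_gap: 0.0112
tip in stand mm [ -5.7  -3.  172.9] z rel edge -13.060251022551261 yaw,tilt,roll [-0.0014  0.2677  0.004 ] F [-1.9  0.9 -2.9] t 13.85
fit origin [-86.1  -0.4 109.7] tip [-5.500e+00 -1.000e-01  1.743e+02] [0.0091 0.2926 0.0035] 3409 0.002060150146746704
```

```bash
python3 - <<'E'
s=open("cfit.py").read()
s=s.replace("        Cs.append(P)","        Ls=loc(P,.590,-.2135,np.radians(-19));k=(stnd(Ls,.186)>.004)&(Ls[:,0]<0)&~((Ls[:,0]>-.022)&(Ls[:,2]<.17)&(abs(Ls[:,1])<.04))&~((abs(Ls[:,1])>.07)&(Ls[:,0]>-.025))\n        Cs.append(P[k])")
open("cfit.py","w").write(s)
E
python3 -m creep '[[0,0,-0.5,0,0,0,0],[0,0,0,0,0,0,0]]'
python3 -c "
from look import *
look('f2',('side',))
look('f3',('top',))
look('f4',('side','top'))"
```

```text
clock: 14.2
eef_pos: [0.5446, -0.1987, 0.1973]
tcp_rot: [179.4, -3.1, 161.0]
contact_force: [-4.3, 0.7, -4.2]
finger_gap: 0.0114
tip in stand mm [ -5.7  -3.  172.9] z rel edge -13.066430391868138 yaw,tilt,roll [-0.0013  0.2673  0.0036] F [-4.3  0.7 -4.2] t 14.2
fit origin [-77.6  -0.2 104.9] tip [-3.100e+00  1.000e-01  1.762e+02] [0.0065 0.2053 0.0019] 1629 0.0013899850779555936
tip in stand mm [ -5.7  -3.  172.9] z rel edge -13.066430391868138 yaw,tilt,roll [-0.0013  0.2673  0.0036] F [-4.3  0.7 -4.2] t 14.2
fit origin [-86.2  -3.  105.7] tip [-10.8  -3.7 176.1] [0.0032 0.2164 0.0124] 1589 0.0018021076108436114
tip in stand mm [ -5.7  -3.  172.9] z rel edge -13.066430391868138 yaw,tilt,roll [-0.0013  0.2673  0.0036] F [-4.3  0.7 -4.2] t 14.2
fit origin [-86.6  -0.9 110.2] tip [ -5.9   0.2 174.3] [ 0.0098  0.2965 -0.0087] 3243 0.0019935317614993312
```

```bash
python3 -m creep '[[-1,0.3,-1,0,0,0,0],[0,0,0,0,0,0,0],[0,0,0,0,0,0,0]]';
python3 - <<'E'
from look import *
now()
a=r.read_camera("side");b=r.read_camera("top")
outs=[]
R=cur*RT0.inv()*RC0
c=o["eef_pos"]-(cur*RT0.inv()).apply(T0-C0)+Rs.apply([.0013,.0019,0])
tw=c+R.apply([.0585,0,.085])
for tilt in (.205,.267):
    Rr=Rs*Ro.from_euler("y",tilt); t=tw-Rr.apply([.0585,0,.085])
    im=a["pixels"][:,:,::-1].copy();k=6;x0,y0=335,145
    im=cv2.resize(im[y0:y0+95,x0:x0+66],None,fx=k,fy=k,interpolation=cv2.INTER_CUBIC)
    L=[(-40,-75,50),(-40,75,50),(-40,-75,0),(40,-75,0),(40,75,0),(40,-75,111),(40,75,111),(30,-75,111),(30,75,111),(60,-46,26),(60,-70,26),(60,-70,2),(-40,-75,0)]
    E=[((-40,-75,50),(-40,75,50)),((-40,-75,50),(30,-75,50)),((-40,-75,0),(-40,-75,50)),((-40,-75,0),(40,-75,0)),((40,-75,0),(40,-75,111)),((30,-75,111),(30,75,111)),((30,-75,50),(30,-75,111)),((60,-70,2),(60,-70,26)),((60,-70,26),(40,-70,26)),((60,-70,85),(60,-70,94)),((60,-70,85),(40,-70,102)),((-40,75,50),(30,75,50))]
    for e in E:
        q=((proj(a,t+Rr.apply(np.array(e)/1e3))-[x0,y0]+.5)*k).astype(int)
        cv2.line(im,tuple(map(int,q[0])),tuple(map(int,q[1])),(255,0,0),1)
    outs.append(im)
cv2.imwrite("pics/g.png",np.hstack(outs))
E
```

```text
clock: 14.78
eef_pos: [0.5445, -0.1985, 0.1969]
tcp_rot: [179.4, -3.0, 161.0]
contact_force: [-1.9, -1.4, -0.3]
finger_gap: 0.0108
tip in stand mm [ -5.7  -2.8 172.7] z rel edge -13.330656354420045 yaw,tilt,roll [-0.0012  0.265   0.0039] F [-1.9 -1.4 -0.3] t 14.775
```

View pics/g.png

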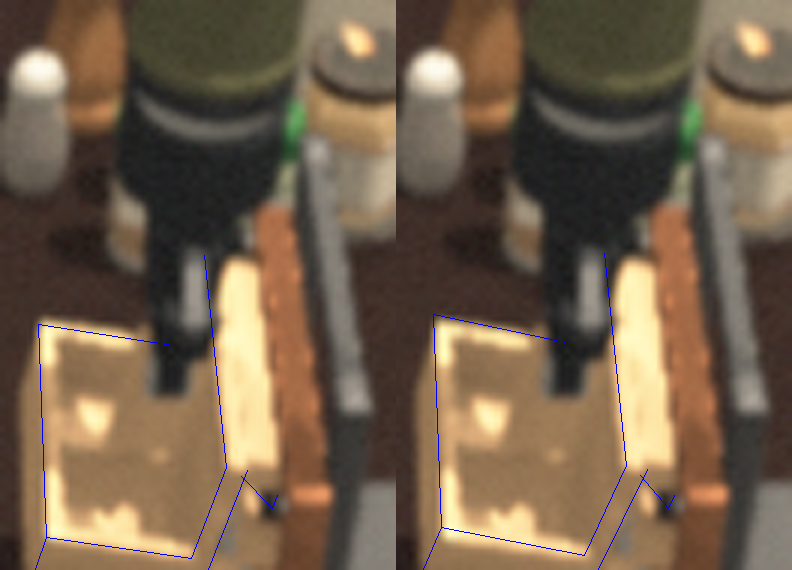

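```bash
python3 -m creep '[[0,0,0,0,0,0,0],[0,0,0,0,0,0,0],[0,0,0,0,0,0,0],[0,0,0,0,0,0,0]]';python3 -c "
from look import *
look('g1',('side',))"
# tool lifted & tilted back 
python3 -m creep '[[0,0,2,0.008,0.024,0,0],[-1,0.3,2,0.008,0.024,0,0],[0,0,0,0,0,0,0]]'
python3 -c "
from look import *
look('g2',('side',))"
```

```text
clock: 15.38
eef_pos: [0.5446, -0.1984, 0.1968]
tcp_rot: [179.4, -3.0, 161.0]
contact_force: [-1.8, -2.6, 0.6]
finger_gap: 0.0112
tip in stand mm [ -5.7  -2.7 172.5] z rel edge -13.456136654906636 yaw,tilt,roll [-0.0013  0.2651  0.0042] F [-1.8 -2.6  0.6] t 15.375
fit origin [-77.1   0.2 104.4] tip [ -3.1   0.3 176.2] [0.0044 0.1981 0.0024] 1626 0.0014553392272115332
clock: 15.8
eef_pos: [0.5448, -0.1966, 0.2005]
tcp_rot: [179.2, -5.8, 161.1]
contact_force: [2.0, -0.7, -2.1]
finger_gap: 0.011
tip in stand mm [ -7.3  -0.8 174.2] z rel edge -11.768769055650052 yaw,tilt,roll [-0.0005  0.3143  0.0067] F [ 2.  -0.7 -2.1] t 15.8
fit origin [-82.1   2.1 109.3] tip [ -4.3   2.  177.2] [0.0024 0.2507 0.0035] 1663 0.0014403036072932356
```

```bash
python3 -m creep '[[0.3,-0.1,-0.8,0,0,0,0],[0,0,0,0,0,0,0],[0,0,0,0,0,0,0]]';python3 -m creep '[[0.5,-0.2,-0.7,0,0,0,0],[0,0,0,0,0,0,0],[0,0,0,0,0,0,0]]'
python3 -c "
from look import *
look('g3',('side',))"
```

```text
clock: 16.23
eef_pos: [0.5445, -0.1975, 0.2002]
tcp_rot: [179.4, -5.9, 161.0]
contact_force: [4.7, 0.1, -1.3]
finger_gap: 0.0114
clock: 16.6
eef_pos: [0.5447, -0.1981, 0.1995]
tcp_rot: [179.4, -5.9, 161.0]
contact_force: [4.2, -1.7, 0.5]
finger_gap: 0.0111
tip in stand mm [ -6.9  -2.4 173.2] z rel edge -12.815678182797274 yaw,tilt,roll [-0.0012  0.315   0.0043] F [ 4.2 -1.7  0.5] t 16.6
fit origin [-81.2   0.2 108.5] tip [ -3.9   0.7 176.8] [ 0.0063  0.244  -0.002 ] 1641 0.0013975910627096388
```

```bash
python3 -m creep '[[0.8,-0.3,-0.8,0,0,0,0],[0,0,0,0,0,0,0],[0,0,0,0,0,0,0],[0,0,0,0,0,0,0]]'; python3 -m creep '[[0,0,0,0,0,0,0],[0,0,0,0,0,0,0],[0,0,0,0,0,0,0],[0,0,0,0,0,0,0]]'
python3 -c "
from look import *
look('g4',('side',))"
```

```text
clock: 17.15
eef_pos: [0.5444, -0.1981, 0.1982]
tcp_rot: [179.4, -6.0, 161.0]
contact_force: [2.5, -0.2, 2.5]
finger_gap: 0.0115
clock: 17.65
eef_pos: [0.5444, -0.1982, 0.1982]
tcp_rot: [179.4, -6.0, 161.0]
contact_force: [0.9, 1.1, 1.9]
finger_gap: 0.0113
tip in stand mm [ -7.3  -2.6 171.8] z rel edge -14.240343567794772 yaw,tilt,roll [-0.0011  0.3176  0.0039] F [0.9 1.1 1.9] t 17.65
fit origin [-79.3   0.2 106.3] tip [ -3.4   0.2 176.2] [0.0033 0.2244 0.0022] 1616 0.0014332102706045157
```

```bash
python3 -m creep '[[0,0,0,0,0,0,0],[0,0,0,0,0,0,0],[0,0,0,0,0,0,0],[0,0,0,0,0,0,0]]'
python3 -c "
from look import *
look('g5',('side',))"
```

```text
clock: 18.2
eef_pos: [0.5445, -0.1982, 0.1982]
tcp_rot: [179.4, -6.0, 161.0]
contact_force: [-0.3, 0.3, 2.7]
finger_gap: 0.011
tip in stand mm [ -7.2  -2.5 171.8] z rel edge -14.2011048134347 yaw,tilt,roll [-0.0011  0.3174  0.0038] F [-0.3  0.3  2.7] t 18.2
fit origin [-86.5  -0.5 110.9] tip [ -5.3   1.7 174.6] [ 0.0277  0.3023 -0.0098] 1623 0.001839546049986521
```

```bash
python3 -m creep '[[0,0,0,0,0,0,14],[0,0,0,0,0,0,18],[0,0,0,0,0,0,30],[0,0,0,0,0,0,50],[0,0,0,0,0,0,50]]'
python3 - <<'E'
from look import *
P=look('h1',('side',),p0=np.r_[S+Rs.apply([-.073,0,.099]),(Rs*Ro.from_euler("y",.17)).as_euler("zyx")])
print(P)
E
```

```text
clock: 18.88
eef_pos: [0.5448, -0.1983, 0.1983]
tcp_rot: [179.4, -6.0, 161.0]
contact_force: [0.5, -0.2, -0.2]
finger_gap: 0.0499
tip in stand mm [ -6.9  -2.5 171.9] z rel edge -14.122638627418693 yaw,tilt,roll [-0.0012  0.3168  0.004 ] F [ 0.5 -0.2 -0.2] t 18.875
fit origin [-74.4  -0.2 101.4] tip [-2.700e+00  1.000e-01  1.756e+02] [ 0.0002  0.1659 -0.0032] 1528 0.0014312008254531827
[ 0.51961798 -0.18942837  0.10141486 -0.33579717  0.15782312  0.05140771]
```

View pics/h1.png

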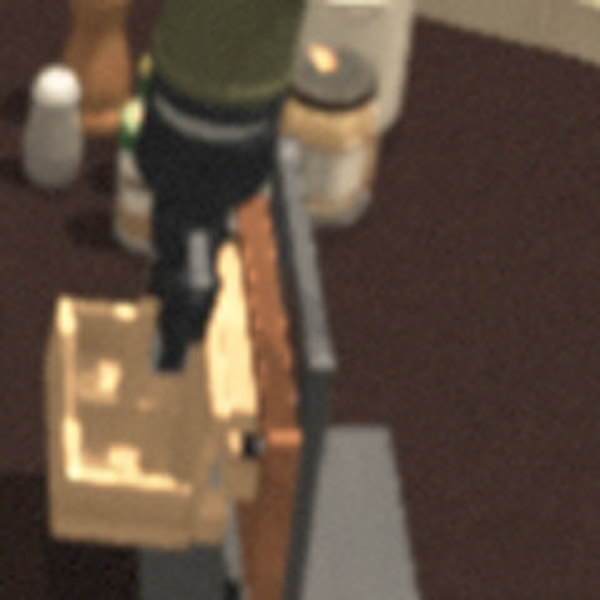

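```bash
python3 -m creep '[[0,0,10,0,0,0,50],[0,0,20,0,0,0,50],[0,0,30,0,0,0,50],[0,0,20,0,0,0,50],[0,0,0,0,0,0,30],[0,0,0,0,0,0,0],[0,0,0,0,0,0,0]]'
python3 - <<'E'
from tgt import *
S=np.array([.590,-.2135,0]);Rs=Ro.from_euler("z",-19,degrees=True)
R=Rs*Ro.from_euler("y",-.15)*Ro.from_euler("xyz",[180,0,180],degrees=True)
tip=S+Rs.apply([-.1005,-.001,.175])
z=R.apply([0,0,1]);print(z,cur.apply([0,1,0]),R.apply([0,1,0]))
goto(tip-.008*z,R);print(o["contact_force"],o["finger_gap"],o["eef_pos"])
E
```

```text
clock: 19.8
eef_pos: [0.5441, -0.1983, 0.2773]
tcp_rot: [179.4, -6.1, 161.0]
contact_force: [-0.2, -0.2, 0.7]
finger_gap: -0.0
[ 0.14129653 -0.0486523  -0.98877108] [0.3263697  0.94518953 0.0099789 ] [3.25568154e-01 9.45518576e-01 1.38777878e-16]
shift mm [-50.6  17.  -94.4] rotvec [-0.0929 -0.2391 -0.0004] joints [ 40.4  42.  -46.2  88.2  28.5  68.8  59.5]
[-0.17322123 -0.20139404  0.68564929] -3.038447528298964e-05 [ 0.54414286 -0.19830129  0.2773036 ]
```

```bash
python3 -m creep '[[-17,6,0,-0.031,-0.08,0,0],[-17,6,0,-0.031,-0.08,0,0],[-17,5,0,-0.031,-0.08,0,0],[0,0,-20,0,0,0,0],[0,0,-30,0,0,0,0],[0,0,-25,0,0,0,0],[0,0,-12,0,0,0,0],[0,0,0,0,0,0,0]]'
python3 - <<'E'
from look import *
S=np.array([.590,-.2135,0])
t=o["eef_pos"]+.008*cur.apply([0,0,1]);print("tip stand",(Rs.inv().apply(t-S)*1e3).round(1))
P=look('i1',('side',),p0=np.r_[S+Rs.apply([-.073,0,.099]),(Rs*Ro.from_euler("y",.17)).as_euler("zyx")])
E
```

```text
clock: 20.8
eef_pos: [0.4934, -0.181, 0.1906]
tcp_rot: [180.0, 8.7, 161.1]
contact_force: [-0.5, -0.8, 0.0]
finger_gap: -0.0
tip stand [-100.7   -0.7  182.7]
tip in stand mm [-55.7  -3.1 175.4] z rel edge -10.557954714116358 yaw,tilt,roll [-0.0008  0.0612 -0.0059] F [-0.5 -0.8  0. ] t 20.8
fit origin [-74.5  -0.7 101.7] tip [ -2.6   0.4 175.7] [ 0.0037  0.1677 -0.0115] 1628 0.0014644388304704747
```

View pics/i1.png

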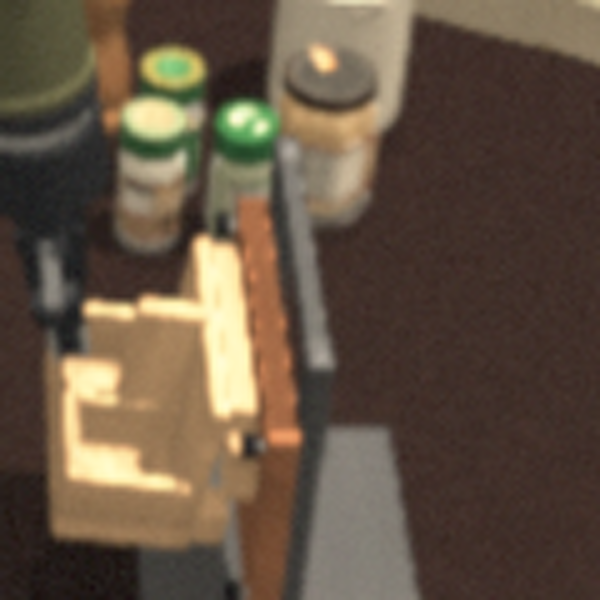

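```bash
python3 -m creep '[[0,0,-10,0,0,0,0],[0,0,-8,0,0,0,0],[0,0,-4,0,0,0,0],[0,0,0,0,0,0,0]]'; python3 -m creep '[[0,0,-2,0,0,0,0],[0,0,-2,0,0,0,0],[0,0,0,0,0,0,0]]'; python3 -m creep '[[0.5,0,-2,0,0,0,0],[0.5,0,-1.5,0,0,0,0],[0,0,0,0,0,0,0]]'
```

```text
clock: 21.35
eef_pos: [0.4936, -0.1812, 0.169]
tcp_rot: [180.0, 8.7, 161.0]
contact_force: [0.7, -0.4, 0.4]
finger_gap: -0.0001
clock: 21.72
eef_pos: [0.4939, -0.1813, 0.1654]
tcp_rot: [180.0, 8.8, 161.0]
contact_force: [0.5, -1.1, 0.6]
finger_gap: 0.0001
clock: 22.1
eef_pos: [0.4948, -0.1814, 0.162]
tcp_rot: [180.0, 8.8, 161.0]
contact_force: [-0.8, 0.4, 2.3]
finger_gap: -0.0001
```

Contact on the rim; press on in small steps.

```bash
for i in 1; do python3 -m creep '[[0.5,-0.2,-2,0,0,0,0],[0,0,-1,0,0,0,0],[0,0,0,0,0,0,0]]'; done; python3 -m creep '[[0.5,-0.2,-2,0,0,0,0],[0,0,-1,0,0,0,0],[0,0,0,0,0,0,0]]'
```

```text
clock: 22.48
eef_pos: [0.4953, -0.1813, 0.1585]
tcp_rot: [180.0, 8.7, 161.0]
contact_force: [-1.0, -0.0, -0.1]
finger_gap: -0.0002
clock: 22.85
eef_pos: [0.4956, -0.1815, 0.1556]
tcp_rot: [180.0, 8.7, 161.0]
contact_force: [-0.5, -0.0, -0.8]
finger_gap: 0.0004
```

```bash
python3 -m creep '[[0.5,-0.2,-2,0,0,0,0],[0,0,-1,0,0,0,0],[0,0,0,0,0,0,0]]'; python3 -m creep '[[0.5,-0.2,-2,0,0,0,0],[0,0,-1,0,0,0,0],[0,0,0,0,0,0,0]]'
python3 - <<'E'
from look import *
P=look('j1',('side',),p0=np.r_[S+Rs.apply([-.063,0,.091]),(Rs*Ro.from_euler("y",.07)).as_euler("zyx")])
E
```

```text
clock: 23.22
eef_pos: [0.4962, -0.1818, 0.1527]
tcp_rot: [180.0, 8.7, 161.0]
contact_force: [-0.1, -0.7, 0.2]
finger_gap: -0.0003
clock: 23.6
eef_pos: [0.4967, -0.182, 0.1497]
tcp_rot: [180.0, 8.7, 161.0]
contact_force: [-0.4, -0.4, -0.3]
finger_gap: -0.0001
tip in stand mm [-52.2  -3.  134.6] z rel edge -51.423369386882825 yaw,tilt,roll [-0.0014  0.0597 -0.0059] F [-0.4 -0.4 -0.3] t 23.6
fit origin [-60.1  -0.8  90.2] tip [ -1.2   0.8 174.9] [ 0.0064  0.0039 -0.0142] 1440 0.001571055051792692
```

View pics/j1.png

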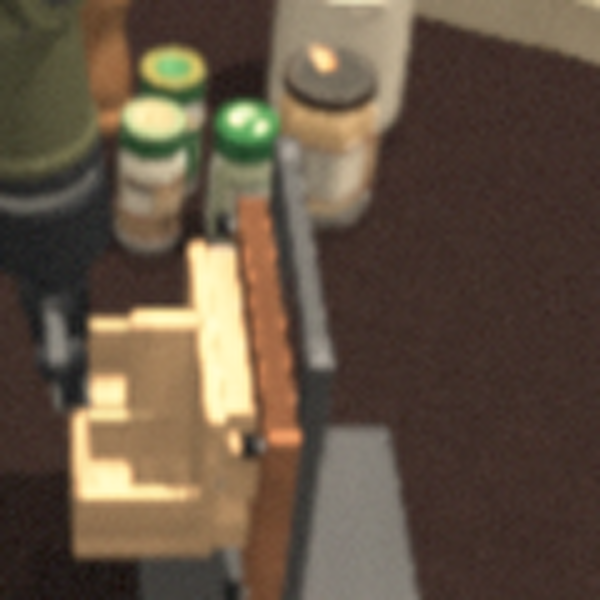

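```bash
python3 -m creep '[[1,-0.3,-1,0,0,0,0],[0,0,-1,0,0,0,0],[0,0,0,0,0,0,0]]'; python3 -m creep '[[0,0,-1,0,0,0,0],[0,0,0,0,0,0,0]]'
```

```text
clock: 24.02
eef_pos: [0.4981, -0.1824, 0.1481]
tcp_rot: [180.0, 8.8, 161.0]
contact_force: [-0.4, 0.4, 3.3]
finger_gap: 0.0001
clock: 24.28
eef_pos: [0.4981, -0.1824, 0.1479]
tcp_rot: [-180.0, 8.9, 161.0]
contact_force: [-1.9, 0.7, 11.5]
finger_gap: -0.0002
```

Firm at 11.5 N with no movement: it is home. Now I'll back off and check.

```bash
python3 -m creep '[[0,0,3,0,0,0,0],[0,0,12,0,0,0,0],[-10,3,30,0,0,0,0],[-20,7,50,0,0,0,0],[-20,7,50,0,0,0,0],[0,0,20,0,0,0,0],[0,0,0,0,0,0,0],[0,0,0,0,0,0,0]]'
python3 - <<'E'
from look import *
h=np.r_[S+Rs.apply([-.060,0,.090]),Rs.as_euler("zyx")]
look('k1',('side',),p0=h);look('k2',('top',),p0=h);look('k3',('side','top'),p0=h)
p=r.read_camera("top");cv2.imwrite("pics/kt.png",p["pixels"][:,:,::-1])
E
```

```text
clock: 25.28
eef_pos: [0.4471, -0.1655, 0.3111]
tcp_rot: [180.0, 8.7, 161.0]
contact_force: [-0.5, 0.5, 0.0]
finger_gap: -0.0002
tip in stand mm [-104.5   -3.6  295.9] z rel edge 109.86926193031849 yaw,tilt,roll [-0.0016  0.0612 -0.006 ] F [-0.5  0.5  0. ] t 25.275
fit origin [-60.2  -0.1  90.2] tip [ -1.    0.6 174.7] [ 0.0038  0.008  -0.0056] 1514 0.0015455034203084865
tip in stand mm [-104.5   -3.6  295.9] z rel edge 109.86926193031849 yaw,tilt,roll [-0.0016  0.0612 -0.006 ] F [-0.5  0.5  0. ] t 25.275
fit origin [-60.3  -3.2  89.4] tip [ -1.2  -3.  174. ] [-0.0023  0.0065 -0.0028] 1296 0.001352327107224836
tip in stand mm [-104.5   -3.6  295.9] z rel edge 109.86926193031849 yaw,tilt,roll [-0.0016  0.0612 -0.006 ] F [-0.5  0.5  0. ] t 25.275
fit origin [-60.3  -0.3  90. ] tip [-1.000e+00  1.000e-01  1.745e+02] [ 0.0004  0.0095 -0.0043] 2828 0.0015381739034748452
```

View pics/k1.png

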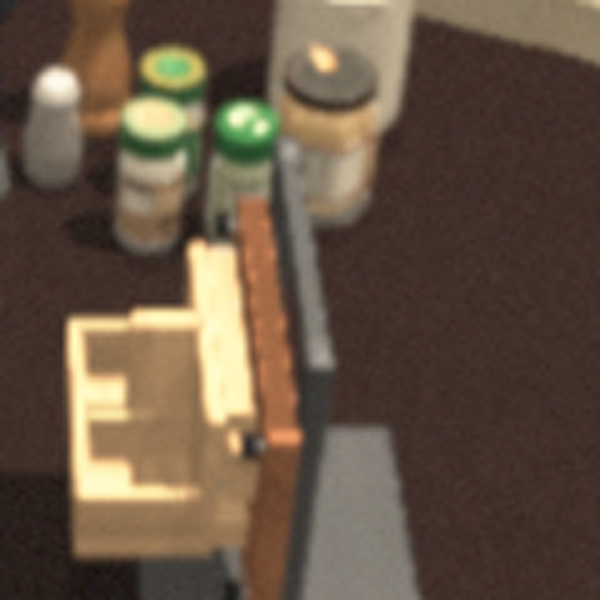

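View pics/kt.png

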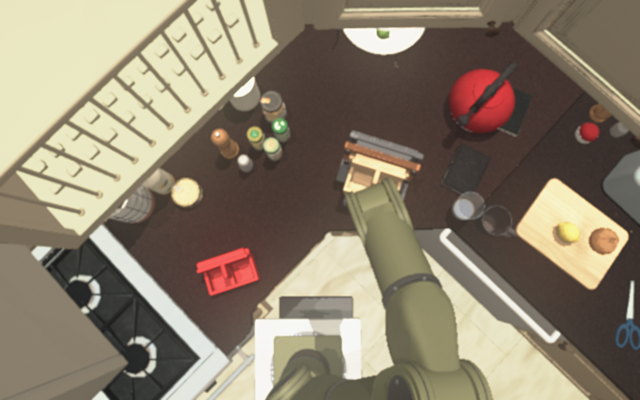

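The side view shows the caddy upright and flat against the board (close-up px 70–260, 240–555). In the top view it hangs at (377,172), the jars, mill, salt shaker, tin and glass are where they were, and the gripper is clear.

```bash
python3 -c "
from plant import r
print(r.finish_job())"
```

```text
the job is handed in; nothing more can be done
None
```

The caddy is hanging on the stand with its foot in the catch, and I handed the job in at about 25 s. No verdict was reported.

- **What I did:** I gripped the fin with the tool tilted and felt for the cleat; its front edge is about 187 mm above the worktop. I set the tip behind the cleat with about 6 N vertical load and held it. Then I released it; it leaned 0.166 rad on the roller. Last, I pressed the front rim down until the catch snapped.
- **Last checks:** A press of 11.5 N on the rim moved nothing further. The camera fits put the origin 60 mm in front of the board and within 3 mm of its middle. They show it upright within 0.01 rad and square within 0.004 rad. The gripper is clear of everything, with a wrist force of about 0, and none of the bystanders has visibly moved.

**What went wrong or disagreed:**
- **Twist in the fingers:** In the first set-down the caddy twisted about 0.06 rad in my grip. It was still tilted about 0.20 rad. I lifted it slightly, tilted it back to about 0.25 rad and repeated the hold for over a second. It crept to about 0.22 rad as I set it down again. By my estimate the contacts added up to about 14 N.
- **Camera fits:** While the caddy was gripped against the stand, some fits fell into a false solution near 0.30 rad. I judged one of these by overlay and discarded the others as outliers. So the tilt and stillness during the hold rest on the good side-view fits, the steady tool pose and the force readings.

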